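# Press a glue block onto a rail in a cam jig and hold the pressure

## Robot

A 6-joint arm with a two-finger parallel gripper is mounted at the origin on the work surface. World frame = base frame: x ahead of the robot, y to its left, z up, the work surface at z = 0. Lengths are in mm, angles in degrees, forces in N, time in s.
With the tool pointing down it reaches from about 300 to 775 mm from the base axis. Payload 14.6 kg.
Tool frame: the origin (TCP) lies at the very end of the fingers, on their centre line; the grasp point (between the pads) lies 19 mm behind it; z points along the fingers, y is the direction in which the jaws open and shut (so a half turn about z gives the same grasp; the last joint's range is limited). The gripper opens to 94 mm and grips with 3 to 60 N. Pads are 16 mm wide; open, the fingers measure 119 mm over their backs; the gripper's body (75 mm by 177 mm) begins 78 mm behind the grasp point.
Start: joints at [-3.816, 17.183, 87.147, -0, 75.671, -3.816], TCP at [549.99, -0.002, 205.446] pointing down, gripper open.
Joint ranges: [-173.82, 173.82], [-45.26, 126.66], [13.44, 144.39], [-59.66, 239.66], [0, 175.72], [-146.38, 146.38]. Speed limits (degrees/s): [127.2, 127.2, 147.25, 180, 180, 180].

## Interface

Orientations are given as a 3x3 rotation matrix whose columns are the frame's x, y, z axes.
In Python, from workcell import readout, cams, finish_job gives the robot as it stands.
- The arm moves only by the tool carry_out, never from a script. Its argument "increments" is a list of rows, each a list of 7 numbers: the opening, from 0 (shut) to 1 (fully open), then the shift along the world's x, y, z scaled (see below), then the turn, a rotation vector about the world's x, y, z scaled (see below). In form: [[gripper, x, y, z, ax, ay, az], ...]. A call has 1 to 20 rows; each row shifts and turns the commanded pose from where the row before left it; what a row does not reach is not made up. The controller multiplies each number of a shift by 2 cm and each number of a turn by 0.15 rad. A row lasts 1/8 s, in which the tool goes at most 62.5 mm and 10.7 degrees, less where a joint would pass 70% of its speed; a pose out of reach is approached as far as the arm can. A call with a number of a shift or a turn outside -1 to 1 is refused whole. A call with a gripper value outside its range is refused whole. The fingers move at their own pace and stop on an object; "squeeze" is the grip in N (left out, the last holds). Time passes only in rows, so rows that do not move let the fingers close. It gives the time, the measured TCP pose, the force and the opening at its end, in the units of the state.
- readout.get_obs(): the state, without advancing time (a new reading comes with each control period).
- cams.camera(name): name is "scene" or "side" or "wrist"; returns the picture (420x560x3 uint8, red, green, blue); there is no depth.
- cams.camera_info(name): a dict with "vertical_fov" (degrees; the focal length in pixels is half the picture's height over the tangent of half this angle, whatever the lens; pixels are square), "cx", "cy" (the principal point, pixels), "origin" and "rotation" of the camera in the world. Camera axes: x right, y down, z forward; pixel columns grow to the right and rows downward; lengths in mm; the calibration is good to about 2 mm. A picture is of the moment at which its call begins: read the wrist's pose just before it. camera_info takes no time and is no camera call; for the wrist camera it gives the pose at the moment of the call.
- finish_job(): hands the job in, once; it reports no verdict.
The state is a dict: "t": time; "joints": joint angles; "joint_velocities": joint speeds; "tau": joint torques, N m; "tcp_pos": TCP position; "ee_rot": TCP orientation; "contact_force": force on the tool from outside, world axes, zero at the start; "torque": the same for the moment, N m; "width": finger opening in mm.
Only numpy, scipy, OpenCV 4.12 (cv2) and the standard library are available. Lean on these libraries where they do the work, as an engineer would, in place of code of your own. Each camera call takes 0.05 s, during which the arm holds its last target.

## Task

The glue is already on the rail between the two pencil marks: stand the ash glue block upright in the jig's slot between those marks, beside the rail, and let go of it. Then swing the cam lever by its red knob to the cam's highest point, where the lever lies over the red line on the board and the block is pressed hard against the rail, and finish while still holding the lever there, because it springs back when released. Leave everything else on the bench where it is.

Things in the scene. Friction and masses are not known exactly. Their poses are not given: they have to be found in the camera images.
- block: The glue block to load: plain pale ash, upright, 60 (its x) x 22 (its y) x 50 mm tall (z), 40 to 65 g, two dark screw holes in its top. Origin: centre of its underside. At the start it stands on the bench right of the jig, the only piece there 50 mm tall (a dark and a flat brown offcut lie near it). It may go in either way round.
- jig: The cam jig, screwed to the bench: dark brown board 340 (x) x 250 (y) x 18 mm thick. Origin: centre of its underside; z up. In its frame (mm): aluminium fence along x at y 95..118, 50 high over the bench, end stop at x 153..169; the rail lies along the fence, then the slot for the block, the sliding shoe with its pad, and the cam. The red line runs on the board from the pivot to -x.
- rail: Pale ash rail lying loose on the board against the fence: 280 (x) x 40 (y) x 22 mm tall, its top 40 above the bench. Origin: centre of its underside; x along the jig's x. The glued face is its -y face; the two pencil marks cross its top at x 0 and x 80 mm, so the block's middle belongs at x 40 mm.
- seat (a point): Point on the board's top, 18 mm above the bench: where the centre of the block's underside lies when the block touches the rail midway between the marks, its long side along the rail. Axes as the jig's: rail at +y, pad at -y. The slot is open above and at both ends. Setting the block 2 to 3 mm short of the rail (-y) is fine: the pad pushes it home and squares it up.
- pad (a point): Middle of the face of the black rubber pad on the shoe, facing +y (to the rail), 28 mm above the bench. The pad is 60 mm long in x and 20 tall, its top 38 above the bench. Start: 28 mm from pad to rail. Metal shoe guides 36 high lie beside the shoe, outside the slot. The cam drives the pad to the rail; its springs (5 N/mm) press the block with 10 to 15 N at the high point.
- pivot (a point): Point on the cam's upright pivot axis, 48 mm above the bench; its nut's top is 68 above the bench. Axes as the jig's. The lever turns about it.
- knob: The upright red knob at the end of the steel cam lever: a revolving grip 24 mm in diameter and 50 mm tall that turns freely on its pin (so its own yaw means nothing). Origin: the knob's centre, 76 mm above the bench (knob from 51 to 101), 120 mm from the pivot axis; z up. The lever bar below it is 20 wide, its top 50 above the bench.
- cam (a joint): Lever angle, rad, growing clockwise seen from above. 0: fully back, pointing about to jig -y. 1.75: the cam's highest point, lever parallel to the fence, pointing to jig -x over the red line; past it the lift falls, stop at 2.15. Lift = 11 mm x (cos(q - 1.75) + 0.178). Start 0 to 0.25, kept by friction; swung further, a spring pulls it back when let go: 3 to 5 N at the knob.
- offcut_dark: Bystander: dark brown offcut 85 x 34 x 20 mm. Origin: centre of its underside.
- offcut_wedge: Bystander: flat mid-brown offcut 50 x 45 x 14 mm. Origin: centre of its underside.
- glue_bottle: Bystander: white glue bottle with a pointed nozzle, 56 mm in diameter, 195 mm tall. Origin: centre of its underside.
- ear_defenders: Bystander: grey and red ear defenders standing on their cups, about 80 x 180 x 190 mm tall. Origin: under the centre.
- dowel_tray: Bystander: yellow tray of dowels 115 x 80 x 45 mm. Origin: centre of its underside.
- mallet: Bystander: wooden mallet, head 65 x 120 x 70 mm, handle 230 mm long to its -x. Origin: under the head.
- pencil: Bystander: flat red carpenter's pencil 165 x 14 x 8 mm. Origin: centre of its underside.
Mind the look-alikes: they are no part of the job. What is meant by the block is not blue, and is the smaller of those in its own colour.

How it is judged:
By the outcome, as a careful person would: the job done as asked, in the order asked, and still so for the second after the job is handed in, while the arm keeps its last pose, push and grip.
It also fails if it takes over 54 s, if anything falls off the work surface, if the arm or the gripper's body presses on something with over 40 N, if the wrist force passes 120 N, or if a joint passes its speed limit or range.

## Working session

There is one attempt and no reset: what is moved stays moved. The work goes in short steps, Python scripts to look and compute and a tool call to move; the robot and the scene stay as the last step left them, time stands still between calls to the robot, and variables do not carry over. Pictures are saved under pics/ and viewed, and the job is handed in when it is done.

Besides the shell and the picture viewer there is one more tool, called after "Request:" as a command line: name --pt "numbers of a row" for each row, then --argument value for the rest. carry_out: Moves the arm, as the interface text tells. Its arguments: {"type":"object","properties":{"increments":{"type":"array","items":{"type":"array","items":{"type":"number","minimum":-1,"maximum":1}}},"squeeze":{"type":"number"}},"required":["increments"]}

```bash
mkdir -p pics; ls; cat > h.py <<'E'
import numpy as np, cv2, pickle
from workcell import readout, cams, finish_job
def snap(name,tag):
    info=cams.camera_info(name); im=np.array(cams.camera(name))
    cv2.imwrite(f'pics/{tag}.png',im[:,:,::-1]); pickle.dump((info,im),open(f'pics/{tag}.pkl','wb'))
    return info,im
def load(tag): return pickle.load(open(f'pics/{tag}.pkl','rb'))
def KRC(info):
    f=210/np.tan(np.radians(info['vertical_fov'])/2)
    return f,info['cx'],info['cy'],np.array(info['rotation']),np.array(info['origin'])
def ray(info,p):
    f,cx,cy,R,C=KRC(info); d=R@np.array([(p[0]-cx)/f,(p[1]-cy)/f,1]); return C,d
def atz(info,p,z):
    C,d=ray(info,p); return C+d*(z-C[2])/d[2]
def tri(obs):
    A=np.zeros((3,3));b=np.zeros(3)
    for info,p in obs:
        C,d=ray(info,p); d=d/np.linalg.norm(d); P=np.eye(3)-np.outer(d,d); A+=P;b+=P@C
    X=np.linalg.solve(A,b); return X,[np.linalg.norm((np.eye(3)-np.outer(d/np.linalg.norm(d),d/np.linalg.norm(d)))@(X-C)) for C,d in [ray(i,p) for i,p in obs]]
def proj(info,X):
    f,cx,cy,R,C=KRC(info); q=R.T@(np.array(X)-C); return np.array([cx+f*q[0]/q[2],cy+f*q[1]/q[2]])
E
python3 - <<'E'
from h import *
for n in ['scene','side','wrist']:
    i,im=snap(n,n+'0'); print(n,i)
print(readout.get_obs())
E
```

```text
pics
scene {'vertical_fov': 56.125565529158905, 'cx': 276.8326294528863, 'cy': 208.9844517327584, 'origin': array([1081.34907407, -415.998405  , 1004.4898923 ]), 'rotation': array([[ 0.64318123,  0.60814199, -0.46527543],
       [ 0.7657019 , -0.51423022,  0.38635202],
       [-0.0043018 , -0.60475665, -0.7963987 ]])}
side {'vertical_fov': 43.04279318776264, 'cx': 283.5445423365362, 'cy': 212.61696538655906, 'origin': array([ 364.00656282, -923.21243632, 1103.90655788]), 'rotation': array([[ 0.98318811, -0.14455074,  0.11156265],
       [-0.18171927, -0.71481357,  0.67529228],
       [-0.01786751, -0.68421242, -0.72906386]])}
wrist {'vertical_fov': 67.12300478646473, 'cx': 281.0220445792271, 'cy': 205.38076829152635, 'origin': array([550.43404053,  68.17852492, 383.38267121]), 'rotation': array([[ 9.99999244e-01,  9.34582305e-04, -7.98474431e-04],
       [ 7.18651652e-04, -9.71493714e-01, -2.37064228e-01],
       [-9.97268922e-04,  2.37063475e-01, -9.71493651e-01]])}
{'t': 0.15, 'joints': array([-3.81752313e+00,  1.72079363e+01,  8.71697288e+01,  4.74009135e-04,
        7.56713648e+01, -3.81633177e+00]), 'joint_velocities': array([-0.04849357,  0.01567702, -0.07434995,  0.11193856,  0.06863983,
        0.00703688]), 'tau': array([-2.50185103e-04, -5.31960297e+01, -3.52822959e+01,  7.07691838e-02,
        2.35654798e-02, -3.66386917e-05]), 'tcp_pos': array([ 5.49811929e+02, -3.80122643e-03,  2.05038035e+02]), 'ee_rot': array([[ 2.28717663e-05,  9.99999636e-01, -8.53300168e-04],
       [ 9.99999998e-01, -2.28163342e-05,  6.49717509e-05],
       [ 6.49522580e-05, -8.53301652e-04, -9.99999634e-01]]), 'contact_force': array([ 0.3980731 , -0.67606064, -0.52870327]), 'torque': array([ 0.0353275 , -0.01262015,  0.006604  ]), 'width': 94.16127309161067}
```

View pics/scene0.png

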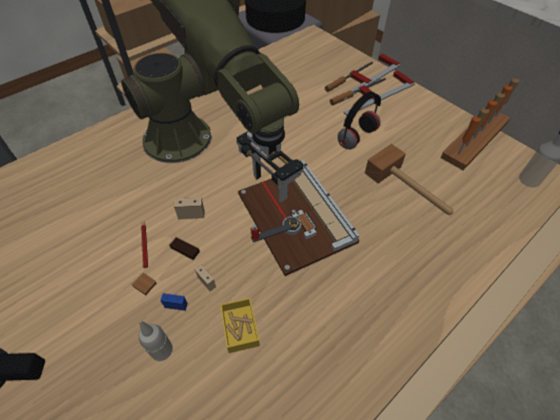

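View pics/side0.png

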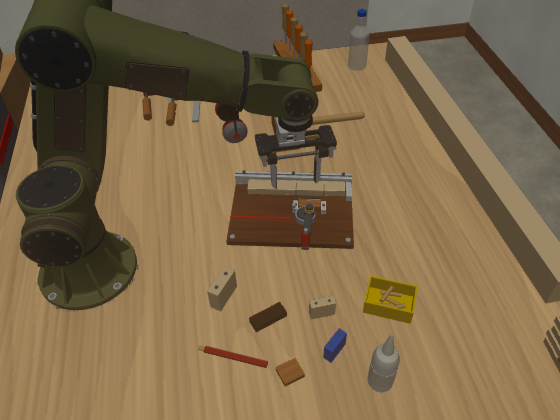

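View pics/wrist0.png

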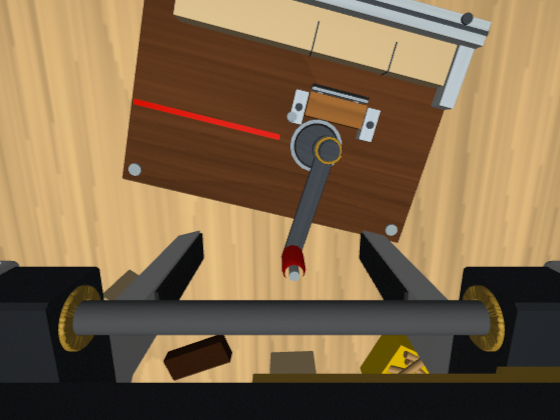

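Candidates: the pale ash piece at scene (189,208) / side (222,289), the pale ash piece at scene (205,277) / side (322,307), and the blue piece at scene (174,302) / side (335,345). The description asks for ash, not blue, and the smaller of its colour, so I expect scene (205,277). I'll confirm that in a crop.

```bash
python3 - <<'E'
from h import *
i,a=load('scene0'); j,b=load('side0')
A=cv2.resize(a[190:320,130:250],None,fx=4,fy=4,interpolation=cv2.INTER_CUBIC)
B=cv2.resize(b[260:365,200:360],None,fx=5,fy=5,interpolation=cv2.INTER_CUBIC)
cv2.imwrite('pics/cropA.png',A[:,:,::-1]);cv2.imwrite('pics/cropB.png',B[:,:,::-1])
C=cv2.resize(b[165:255,220:365],None,fx=5.5,fy=5.5,interpolation=cv2.INTER_CUBIC)
cv2.imwrite('pics/cropC.png',C[:,:,::-1])
E
```

```text
(no output)
```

View pics/cropA.png

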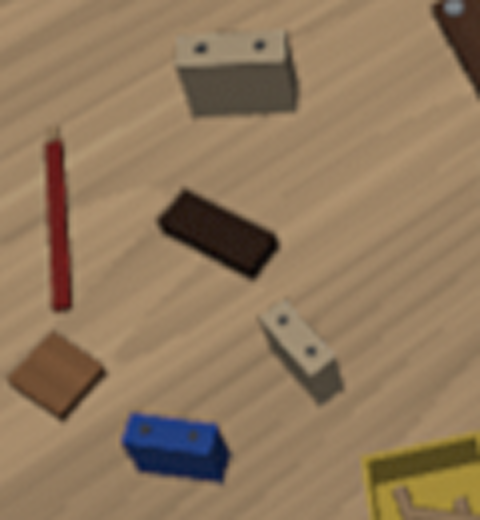

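View pics/cropB.png

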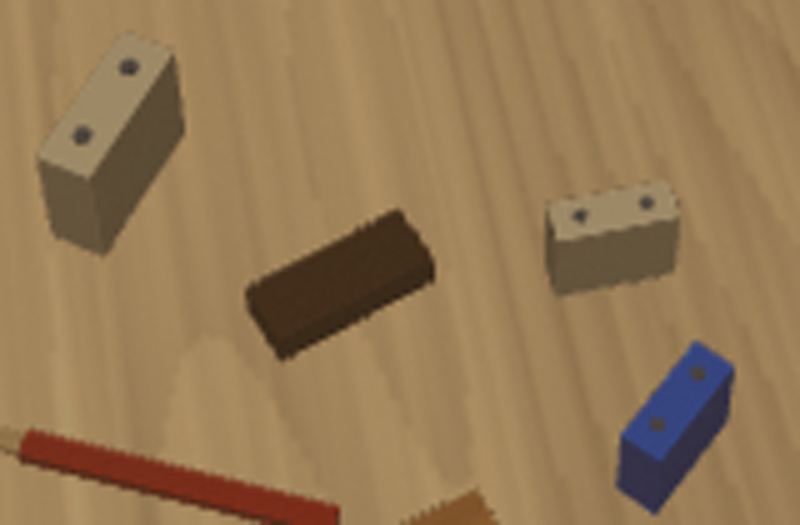

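View pics/cropC.png

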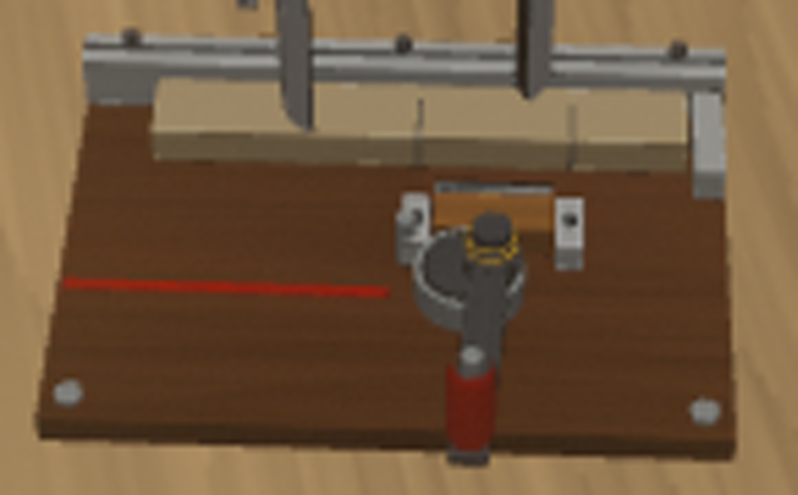

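```bash
cat >> h.py <<'E'
def up(p,s,off): return ((p[0]+.5)/s-.5+off[0],(p[1]+.5)/s-.5+off[1])
E
python3 - <<'E'
from h import *
i,a=load('scene0'); j,b=load('side0'); k,w=load('wrist0')
A=lambda p:up(p,4,(130,190)); B=lambda p:up(p,5,(200,260)); C=lambda p:up(p,5.5,(220,165))
# block: same points
pts={'h1':((283,320),(580,216)),'h2':((311,351),(647,203)),
 'cL':((258,318),(548,203)),'cF':((318,376),(680,213)),'cback':((282,298),(548,203))}
for n,(p,q) in pts.items(): print(n,tri([(i,A(p)),(j,B(q))]))
for q in [(548,203),(665,180),(680,213),(557,240)]: print('side z50',atz(j,B(q),50))
for q in [(282,298),(258,318),(318,376),(342,358)]: print('scene z50',atz(i,A(q),50))
print('rail')
for n,c,ww in [('m0f',(417,140),(311,55)),('m80f',(572,145),(384,76)),('rightfront',(687,147),(441,87)),('leftfront',(153,131),(176,13)),('scrL',(68,392),(134,170)),('scrR',(705,411),(391,230)),('redR',(388,292),(279,137)),('redL',(63,282),(134,102)),('nut',(491,220),(329,150)),('knobtop',(472,352),(293,274))]:
    print(n,tri([(j,C(c)),(k,ww)]), atz(k,ww,40)[:2], atz(j,C(c),40)[:2])
W=cv2.resize(w[0:290,110:510],None,fx=2,fy=2,interpolation=cv2.INTER_CUBIC)
cv2.imwrite('pics/cropW.png',W[:,:,::-1])
E
```

```text
h1 (array([ 546.68183063, -245.13049809,   47.73512002]), [np.float64(0.1791236270099757), np.float64(0.17912362700987955)])
h2 (array([ 579.00049621, -244.00469178,   47.99518614]), [np.float64(0.134316855672047), np.float64(0.1343168556720589)])
cL (array([ 535.25334023, -252.33867415,   60.49421058]), [np.float64(8.807946715623379), np.float64(8.807946715623354)])
cF (array([ 594.25388762, -249.40675278,   42.41136591]), [np.float64(0.39849618582409657), np.float64(0.39849618582412777)])
cback (array([ 533.16531566, -236.63221358,   49.98780269]), [np.float64(0.18681354376787396), np.float64(0.18681354376785292)])
side z50 [ 533.08556782 -236.44559345   50.        ]
side z50 [ 590.0686787  -234.52070325   50.        ]
side z50 [ 592.44424644 -253.81934975   50.        ]
side z50 [ 532.81291017 -257.20421342   50.        ]
scene z50 [ 533.30800633 -236.79251149   50.        ]
scene z50 [ 535.77245736 -257.8848842    50.        ]
scene z50 [ 598.36970905 -251.05439762   50.        ]
scene z50 [ 597.72184458 -231.27575997   50.        ]
rail
m0f (array([577.57814888, 138.90638109,  4
[... 1053 characters left out ...]
.10835361,  58.80354745,  19.02764904]), [np.float64(1.7225107903556691), np.float64(1.7225107903560077)]) [547.95330623  59.04616332] [540.92800233  40.13226884]
redL (array([386.22997286,  97.02084111,  18.61451306]), [np.float64(2.2591021843796453), np.float64(2.259102184379654)]) [397.95245808  94.34403689] [384.01277028  78.69742092]
nut (array([595.32926889,  47.73787297,  72.60225593]), [np.float64(1.2943088920259815), np.float64(1.2943088920259933)]) [601.48093404  45.47519222] [601.28065739  78.33907843]
knobtop (array([560.71871258, -65.51998021, 108.27568582]), [np.float64(0.8571944317204221), np.float64(0.8571944317205846)]) [564.33322812 -98.87356406] [573.2853473   -6.67406745]
```

View pics/cropW.png

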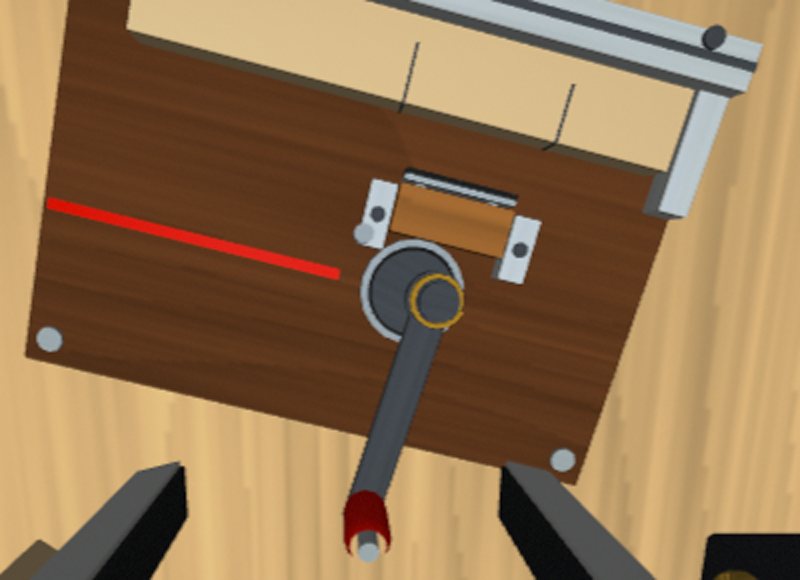

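The crop settles it: the target is the smaller ash piece at scene (205,277), with two holes and its top near z 48–50. It's centred near (564,-245) with yaw about 3°. I'll hover over it, jaws across its 22 mm side, and look again.

Request:
carry_out --pt "0.6 0.06 -0.94 0 0 0 0.83" --pt "0.6 0.06 -0.94 0 0 0 0.83" --pt "0.6 0.06 -0.94 0 0 0 0.83" --pt "0.6 0.06 -0.94 0 0 0 0.83" --pt "0.6 0.06 -0.94 0 0 0 0.83" --pt "0.6 0.06 -0.94 0 0 0 0.83" --pt "0.6 0.06 -0.94 0 0 0 0.83" --pt "0.6 0.06 -0.94 0 0 0 0.83" --pt "0.6 0.06 -0.94 0 0 0 0.83" --pt "0.6 0.06 -0.94 0 0 0 0.83" --pt "0.6 0.06 -0.94 0 0 0 0.83" --pt "0.6 0.06 -0.94 0 0 0 0.83" --pt "0.6 0.06 -0.94 0 0 0 0.83" --pt "0.6 0 0 0 0 0 0" --pt "0.6 0 0 0 0 0 0"

```text
t: 2.02
tcp_pos: [565.5, -243.8, 205.3]
ee_rot: [[-0.999, -0.045, -0.0], [-0.045, 0.999, 0.0], [0.0, 0.0, -1.0]]
contact_force: [0.1, 0.6, 0.7]
width: 56.5
```

```bash
python3 - <<'E'
from h import *
o=readout.get_obs(); print(o['t'],o['tcp_pos'],np.degrees(np.arctan2(o['ee_rot'][1,1],o['ee_rot'][0,1])),o['joints'][5])
i,im=snap('wrist','wrist1'); print(proj(i,[564,-245,50]))
cv2.imwrite('pics/wrist1b.png',cv2.resize(im[60:360,80:480],None,fx=2,fy=2,interpolation=cv2.INTER_CUBIC)[:,:,::-1])
E
```

```text
2.025 [ 565.53449826 -243.76340085  205.25733891] 92.58398840860961 -119.31443184019047
[280.11966285 191.76138883]
```

View pics/wrist1b.png

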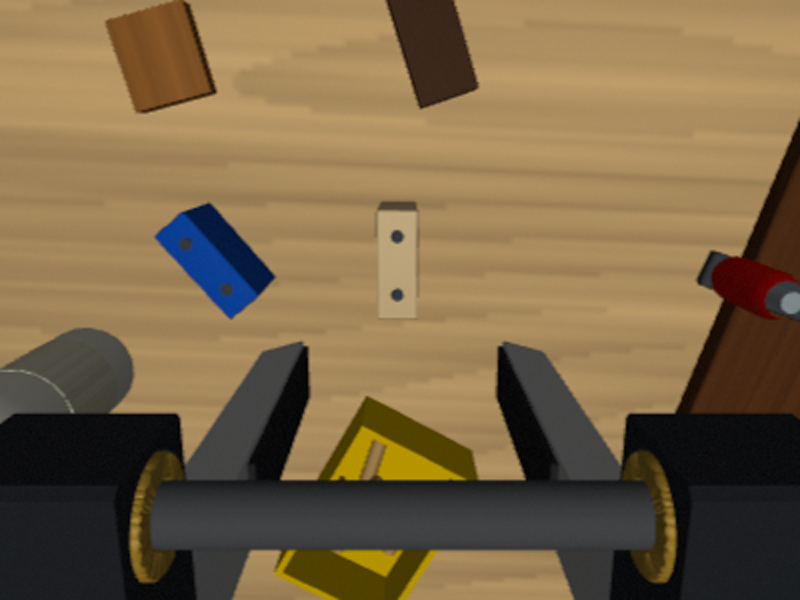

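The block's top shows at crop (377–418, 211–318) with its centre near (397,264), aligned with the jaws. Next I compute the offset.

```bash
python3 - <<'E'
from h import *
i,im=load('wrist1'); U=lambda p:up(p,2,(80,60))
j,b=load('side0'); B=lambda p:up(p,5,(200,260))
for w,s in [((397,236),(580,216)),((397,294.5),(647,203))]: print(tri([(i,U(w)),(j,B(s))]))
for z in (48,50): print(z,atz(i,U((397.5,264.5)),z),atz(i,U((397,236)),z),atz(i,U((397,294.5)),z))
for c in [(377,211),(418,211),(378,318),(417,318)]: print(atz(i,U(c),50))
E
```

```text
(array([ 547.2417906 , -247.62835922,   52.05975277]), [np.float64(1.3629768989112891), np.float64(1.3629768989116153)])
(array([ 579.37958418, -246.35175679,   51.81011931]), [np.float64(1.0824369777365848), np.float64(1.0824369777364864)])
48 [ 564.74088874 -246.72198709   48.        ] [ 549.24634857 -247.67044577   48.        ] [ 581.44559878 -246.26140314   48.        ]
50 [ 564.34016607 -246.72625212   50.        ] [ 548.93793607 -247.66906027   50.        ] [ 580.94535624 -246.26841215   50.        ]
[ 536.16833085 -258.76412745   50.        ]
[ 535.18270056 -237.20714199   50.        ]
[ 594.68849327 -256.09457903   50.        ]
[ 593.71580331 -234.73243396   50.        ]
```

Request:
carry_out --pt "0.6 -0.03 -0.1 -0.9 0 0 0" --pt "0.6 -0.02 -0.04 -1 0 0 0" --pt "0.6 0 0 -1 0 0 0" --pt "0.6 0 0 -1 0 0 0" --pt "0.6 0 0 -1 0 0 0" --pt "0.6 0 0 -1 0 0 0" --pt "0.6 0 0 -1 0 0 0" --pt "0.6 0 0 -1 0 0 0" --pt "0.6 0 0 -0.6 0 0 0" --pt "0.6 0 0 -0.4 0 0 0" --pt "0.6 0 0 0 0 0 0" --pt "0.6 0 0 0 0 0 0"

```text
t: 3.58
tcp_pos: [564.9, -247.4, 28.1]
ee_rot: [[-0.999, -0.048, 0.001], [-0.048, 0.999, -0.0], [-0.001, -0.001, -1.0]]
contact_force: [-1.1, -0.1, -0.3]
width: 56.4
```

Request:
carry_out --pt "0.6 0 0.03 -0.1 0 0 0" --pt "0.0 0 0 0 0 0 0" --pt "0.0 0 0 0 0 0 0" --pt "0.0 0 0 0 0 0 0" --pt "0.0 0 0 0 0 0 0" --pt "0.0 0 0 0 0 0 0" --pt "0.0 0 0 0 0 0 0" --squeeze 25

```text
t: 4.45
tcp_pos: [564.6, -246.6, 25.5]
ee_rot: [[-0.999, -0.048, -0.0], [-0.048, 0.999, 0.0], [0.0, 0.0, -1.0]]
contact_force: [0.1, 0.1, 0.2]
width: 21.7
```

Request:
carry_out --pt "0 0 0 0.6 0 0 0" --pt "0 0 0 1 0 0 0" --pt "0 0 0 1 0 0 0" --pt "0 0.1 0.6 1 0 0 -0.12" --pt "0 0.15 1 1 0 0 -0.12" --pt "0 0.15 1 1 0 0 -0.12" --pt "0 0.15 1 1 0 0 -0.12" --pt "0 0.15 1 1 0 0 -0.12" --pt "0 0.15 1 0.4 0 0 -0.12" --pt "0 0.15 1 0 0 0 -0.12" --pt "0 0.15 1 0 0 0 -0.12" --pt "0 0.15 1 0 0 0 -0.12" --pt "0 0.15 1 0 0 0 -0.12" --pt "0 0.15 1 0 0 0 -0.12" --pt "0 0.15 1 0 0 0 -0.12" --pt "0 0.15 1 0 0 0 -0.12" --pt "0 0.15 1 0 0 0 -0.12" --pt "0 0.15 1 0 0 0 -0.12" --pt "0 0.1 0.8 0 0 0 -0.06" --pt "0 0 0 0 0 0 0"

```text
t: 6.95
tcp_pos: [610.5, 62.5, 185.9]
ee_rot: [[-0.974, 0.228, 0.0], [0.228, 0.974, 0.0], [-0.0, 0.0, -1.0]]
contact_force: [-0.4, 1.0, -0.7]
width: 21.9
```

```bash
python3 - <<'E'
from h import *
o=readout.get_obs(); print(o['t'],o['tcp_pos'],np.degrees(np.arctan2(o['ee_rot'][1,1],o['ee_rot'][0,1])),o['joints'][5],o['width'])
i,im=snap('wrist','wrist2')
cv2.imwrite('pics/wrist2b.png',cv2.resize(im[40:340,80:480],None,fx=2,fy=2,interpolation=cv2.INTER_CUBIC)[:,:,::-1])
E
```

```text
6.95 [610.48125086  62.51454135 185.87453928] 76.82531288808119 -74.39804567149986 21.864459834065105
```

View pics/wrist2b.png

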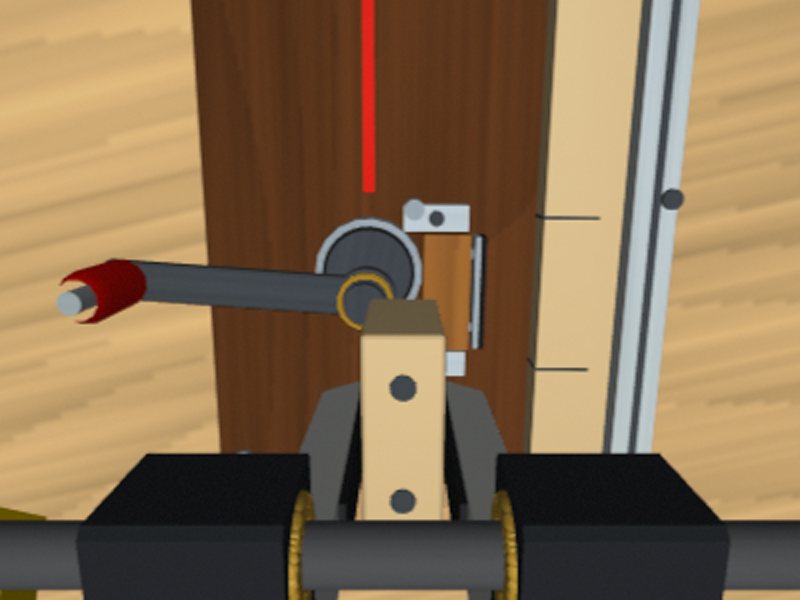

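```bash
python3 - <<'E'
from h import *
i,im=load('wrist2'); U=lambda p:up(p,2,(80,40))
k,_=load('wrist0'); W=lambda p:up(p,2,(110,0))
j,b=load('side0'); C=lambda p:up(p,5.5,(220,165))
for n,a,w,c in [('m0b',(600,217.5),(418,42),(420,100)),('m0f',(540,217),(403,107),(417,138)),('m80f',(533,369),(556,145),(572,143)),('m80b',(588,369),(574,84),(571,105)),('nut',(366,302),(438,300),(491,220)),('redend',(369,191),(340,273),(388,292))]:
    print(n,'w0w2',tri([(i,U(a)),(k,W(w))]),'all',tri([(i,U(a)),(k,W(w)),(j,C(c))])[0],'z40',atz(i,U(a),40)[:2],atz(k,W(w),40)[:2])
print('edge z40',[atz(i,U(p),40)[:2] for p in [(553.5,10),(547,120),(540,217),(533,365),(529,450)]])
print('red z18',[atz(i,U(p),18)[:2] for p in [(368,5),(369,185)]])
print('pad z38',[atz(i,U(p),38)[:2] for p in [(486,238),(482,345)]])
c=cv2.resize(im[130:250,300:400],None,fx=5,fy=5,interpolation=cv2.INTER_CUBIC); cv2.imwrite('pics/c3.png',c[:,:,::-1])
c=cv2.resize(im[130:220,90:290],None,fx=4,fy=4,interpolation=cv2.INTER_CUBIC); cv2.imwrite('pics/c4.png',c[:,:,::-1])
E
```

```text
m0b w0w2 (array([588.66428689, 175.11537845,  23.60078711]), [np.float64(0.07072656552245415), np.float64(0.07072656552230985)]) all [585.46035107 170.0785286   41.24856066] z40 [586.54479345 170.48959749] [586.89387829 170.17602726]
m0f w0w2 (array([582.42938879, 146.36122038,  13.43936152]), [np.float64(0.20660807972933073), np.float64(0.2066080797292571)]) all [578.25060734 140.46519585  43.14588054] z40 [579.40788046 141.00343377] [580.2474742  140.90707318]
m80f w0w2 (array([660.79389934, 124.51901935,  31.18024486]), [np.float64(0.13513623946602055), np.float64(0.13513623946612693)]) all [655.88481952 122.71578128  42.33723429] z40 [657.62940831 123.16258949] [658.10244096 123.22510333]
m80b w0w2 (array([669.25171329, 154.80413496,  26.59985459]), [np.float64(0.10591581669896448), np.float64(0.1059158166988746)]) all [662.39594783 150.93648883  42.08958057] z40 [664.32841565 151.84139102] [664.74524562 151.45195887]
nut w0w2 (array([597.81640548,  47.21151516,  62.77846158]), [np.float64(0.025223495058677204), np.float64(0.025223495058785454)]) all [595.54069583  48.05872065  72.29454744] z40 [601.85771517  44.89317018] [601.20365037  45.73918906]
redend w0w2 (array([548.09493766,  59.01403265,  17.82293951]), [np.float64(0.608673249279489), np.float64(0.6086732492793308)]) all [546.9002367   59.24647708  18.45578126] z40 [547.32540076  59.95458308] [548.74904163  59.82421477]
edge z40 [array([486.47020846, 164.11013173]), array([534.218084 , 152.5774373]), array([579.40788046, 141.00343377]), array([655.42906923, 123.56344067]), array([703.21963252, 112.61132608])]
red z18 [array([459.24440486,  80.01773815]), array([544.51559283,  59.50073587])]
pad z38 [array([583.79193067, 112.57613073]), array([638.95994901,  99.3408302 ])]
```

View pics/c3.png

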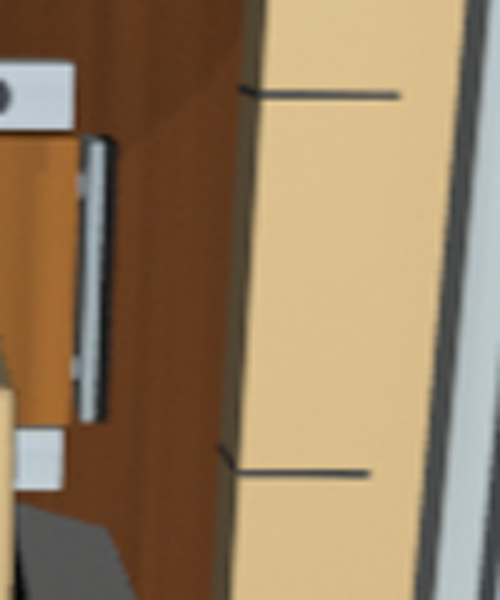

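View pics/c4.png

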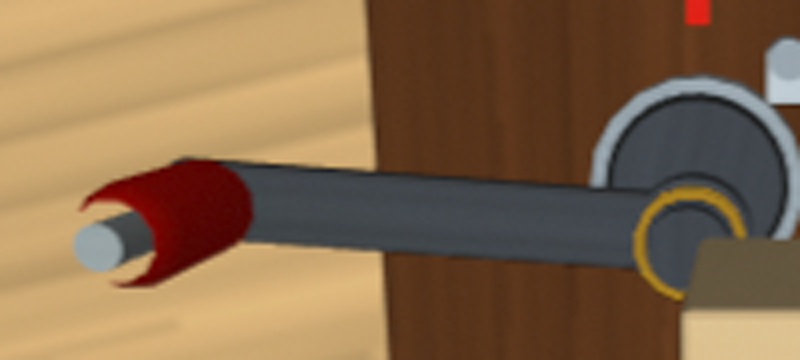

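```bash
python3 - <<'E'
from h import *
i,im=load('wrist2'); U=lambda p:up(p,2,(80,40)); V=lambda p:up(p,5,(300,130)); X=lambda p:up(p,4,(90,130))
T=np.array([610.48,62.51,185.87]); zt=T[2]-25.5+50
h=[atz(i,U(p),zt) for p in [(403,388),(403,501)]]; print('holes',h,np.mean(h,0)-T)
m=[atz(i,V(p),40) for p in [(258,94),(236,473)]]; print(m,np.linalg.norm(m[1]-m[0])); mid=np.mean(m,0)
e=[atz(i,V(p),40) for p in [(267,5),(232,590)]]; d=e[1]-e[0]; psi=np.arctan2(d[1],d[0]); print(np.degrees(psi))
n=np.array([-np.sin(psi),np.cos(psi)])
print('mid',mid,'target2.5',mid[:2]-13.5*n)
print('pad',[atz(i,V(p),38) for p in [(117,140),(105,420)]])
print('nut z68',atz(i,X((689,240)),68),'cam disc',);print('pin top z104',atz(i,X((98,246)),104),atz(i,X((98,246)),108))
print('red z18', atz(i,U((369,191)),18))
E
```

```text
holes [array([595.39241013,  65.94284579, 210.37      ]), array([626.43311263,  58.70627199, 210.37      ])] [ 0.43276138 -0.18544111 24.5       ]
[array([579.88820454, 142.40408169,  40.        ]), array([657.7082803, 123.7461366,  40.       ])] 80.02551534789333
-13.554456654819244
mid [618.79824242 133.07510915  40.        ] target2.5 [615.63425491 119.9511165 ]
pad [array([582.70261843, 113.05539272,  38.        ]), array([640.38733901,  98.88903374,  38.        ])]
nut z68 [595.61814857  47.17424286  68.        ] cam disc
pin top z104 [562.473595   -69.85615045 104.        ] [562.19038871 -67.58912535 108.        ]
red z18 [547.5480053   58.75279796  18.        ]
```

Rail marks at crop (258,94) and (236,473) are 80.0 mm apart, and jig yaw is -13.5°. The rail to pad gap measures 28 mm. The block target, 2.5 mm short of the rail, is (615.3,120.1). I'll approach above the slot.

Request:
carry_out --pt "0 0.08 0.96 0 0 0 -0.04" --pt "0 0.08 0.96 0 0 0 0" --pt "0 0.08 0.96 -0.4 0 0 0" --pt "0 0 0 -1 0 0 0" --pt "0 0 0 -1 0 0 0" --pt "0 0 0 -1 0 0 0" --pt "0 0 0 -1 0 0 0" --pt "0 0 0 -0.8 0 0 0" --pt "0 0 0 -0.3 0 0 0" --pt "0 0 0 0 0 0 0" --pt "0 0 0 0 0 0 0"

```text
t: 8.38
tcp_pos: [615.8, 119.1, 76.2]
ee_rot: [[-0.972, 0.235, 0.001], [0.235, 0.972, 0.0], [-0.001, 0.0, -1.0]]
contact_force: [0.1, 0.1, -0.2]
width: 21.7
```

```bash
python3 - <<'E'
from h import *
o=readout.get_obs(); print(o['t'],o['tcp_pos'],np.degrees(np.arctan2(o['ee_rot'][1,1],o['ee_rot'][0,1])),o['width'])
i,im=snap('wrist','wrist3'); j,b=snap('side','side3')
a=cv2.resize(im[40:340,80:480],None,fx=1.5,fy=1.5,interpolation=cv2.INTER_CUBIC)[:,:,::-1]
b=cv2.resize(b[140:260,220:370],None,fx=5,fy=5,interpolation=cv2.INTER_CUBIC)[:,:,::-1]
cv2.imwrite('pics/wrist3b.png',a);cv2.imwrite('pics/side3b.png',b)
E
```

```text
8.375 [615.77349752 119.0663895   76.20393011] 76.39939794691833 21.743361764680532
```

View pics/wrist3b.png

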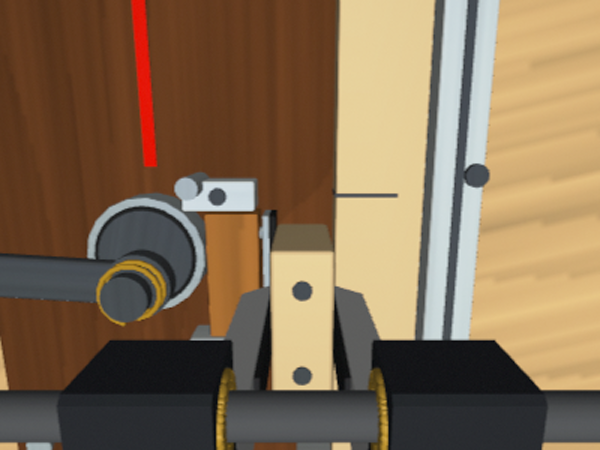

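View pics/side3b.png

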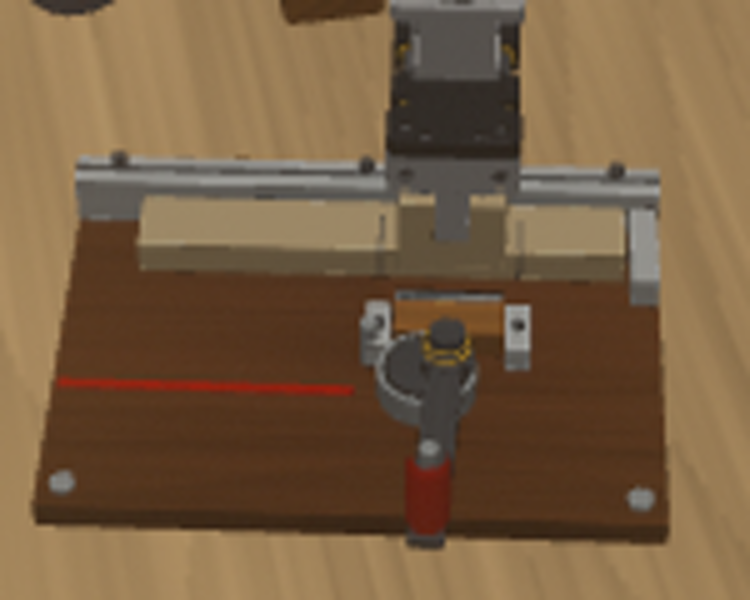

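```bash
python3 - <<'E'
from h import *
i,im=load('wrist3'); U=lambda p:up(p,1.5,(80,40))
psi=np.radians(-13.5); t=np.array([np.cos(psi),np.sin(psi)]); n=np.array([-t[1],t[0]])
m=atz(i,U((335,194)),40)[:2]; print(m, m+40*t-13.5*n)
print((atz(i,U((336,100)),40)[:2]-m)@n, [atz(i,U(p),51+26)[:2] for p in []])
zt=76.2-25.5+50; h=np.mean([atz(i,U(p),zt)[:2] for p in [(302,291),(302,376)]],0);print('hole mid',h)
c=[atz(i,U(p),zt)[:2] for p in [(272,252),(332,252)]];print('top back corners',c,[(x-m)@n for x in c],[(x-m)@t for x in c])
pd=atz(i,U((277,213)),38)[:2]; print('pad',(pd-m)@n,(pd-m)@t)
E
```

```text
[579.54668496 143.14880561] [615.28996937 120.68399713]
-0.2078105559002606 []
hole mid [616.25177869 118.83887751]
top back corners [array([585.00334522, 116.05339807]), array([589.71088019, 135.55285345])] [np.float64(-25.072927228674466), np.float64(-5.013291142610495)] [np.float64(11.631189566713333), np.float64(11.656597514575402)]
pad -26.47225217290426 9.003171269027861
```

Request:
carry_out --pt "0 -0.04 0.07 -0.2 0 0 0" --pt "0 0 0 -0.4 0 0 0" --pt "0 0 0 -0.4 0 0 0" --pt "0 0 0 -0.25 0 0 0" --pt "0 0 0 -0.15 0 0 0" --pt "0 0 0 0 0 0 0" --pt "0 0 0 0 0 0 0"

```text
t: 9.35
tcp_pos: [614.7, 120.4, 47.7]
ee_rot: [[-0.972, 0.235, 0.0], [0.235, 0.972, 0.0], [-0.0, 0.0, -1.0]]
contact_force: [-0.7, -0.3, -0.9]
width: 22.0
```

Request:
carry_out --pt "0 0.02 0 -0.1 0 0 0" --pt "0 0 0 -0.06 0 0 0" --pt "0 0 0 0 0 0 0" --pt "0 0 0 0 0 0 0"

```text
t: 9.85
tcp_pos: [615.0, 120.4, 44.3]
ee_rot: [[-0.972, 0.235, 0.0], [0.235, 0.972, -0.0], [-0.0, -0.0, -1.0]]
contact_force: [-0.7, -0.1, -0.7]
width: 21.7
```

```bash
python3 - <<'E'
from h import *
i,im=snap('wrist','wrist4')
a=cv2.resize(im[40:340,80:480],None,fx=2,fy=2,interpolation=cv2.INTER_CUBIC)[:,:,::-1]
cv2.imwrite('pics/wrist4b.png',a)
E
```

```text
(no output)
```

View pics/wrist4b.png

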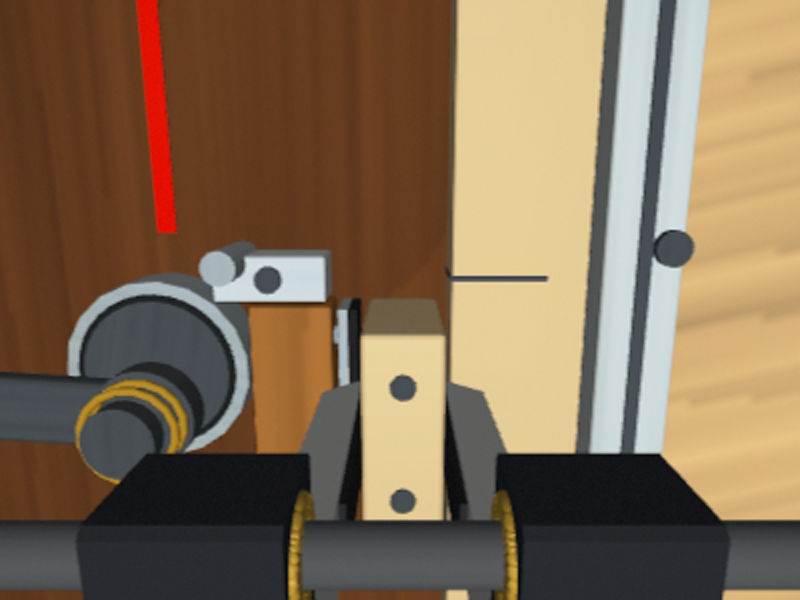

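Request:
carry_out --pt "0 0 0 -0.04 0 0 0" --pt "0 0 0 0 0 0 0" --pt "0.4 0 0 0 0 0 0" --pt "0.4 0 0 0 0 0 0" --pt "0.4 0 0 0 0 0 0" --pt "0.4 0 0 0.2 0 0 0" --pt "0.4 0 0 0.5 0 0 0" --pt "0.4 0 0 1 0 0 0" --pt "0.4 0 0 1 0 0 0" --pt "0.4 0 0 1 0 0 0" --pt "0.4 0 0 1 0 0 0" --pt "0.4 0 -0.5 0.8 0 0 0" --pt "0.4 0 -1 0 0 0 0" --pt "0.4 0 -1 0 0 0 0" --pt "0.4 0 -1 0 0 0 0" --pt "0.4 0 0 0 0 0 0" --pt "0.4 0 0 0 0 0 0"

```text
t: 12.02
tcp_pos: [614.9, 50.5, 153.2]
ee_rot: [[-0.972, 0.235, -0.0], [0.235, 0.972, 0.0], [0.0, 0.0, -1.0]]
contact_force: [-0.6, 0.7, -0.3]
width: 37.7
```

```bash
python3 - <<'E'
from h import *
print(readout.get_obs()['tcp_pos'])
i,im=snap('wrist','wrist5'); j,b=snap('side','side5')
a=cv2.resize(im[40:340,80:480],None,fx=2,fy=2,interpolation=cv2.INTER_CUBIC)[:,:,::-1]
b=cv2.resize(b[140:260,220:370],None,fx=5,fy=5,interpolation=cv2.INTER_CUBIC)[:,:,::-1]
cv2.imwrite('pics/wrist5b.png',a);cv2.imwrite('pics/side5b.png',b)
E
```

```text
[614.94081039  50.46993651 153.19577706]
```

View pics/wrist5b.png

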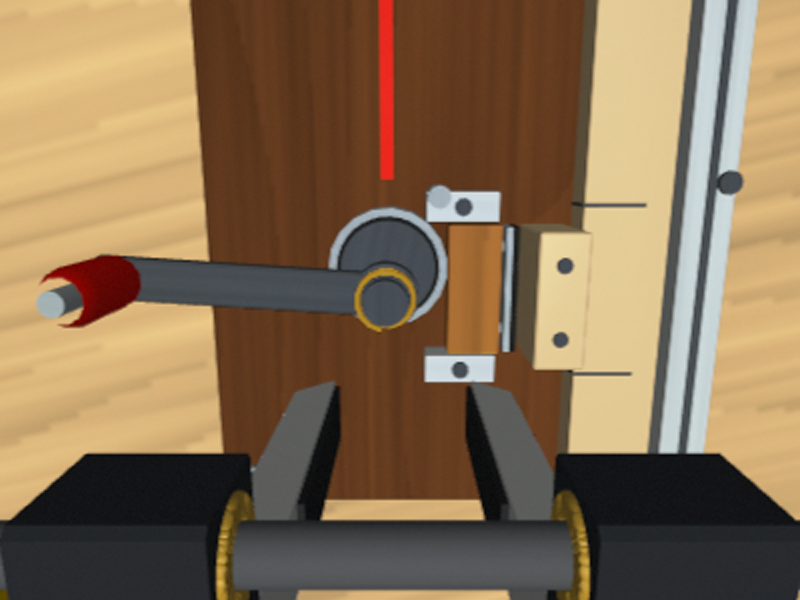

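View pics/side5b.png

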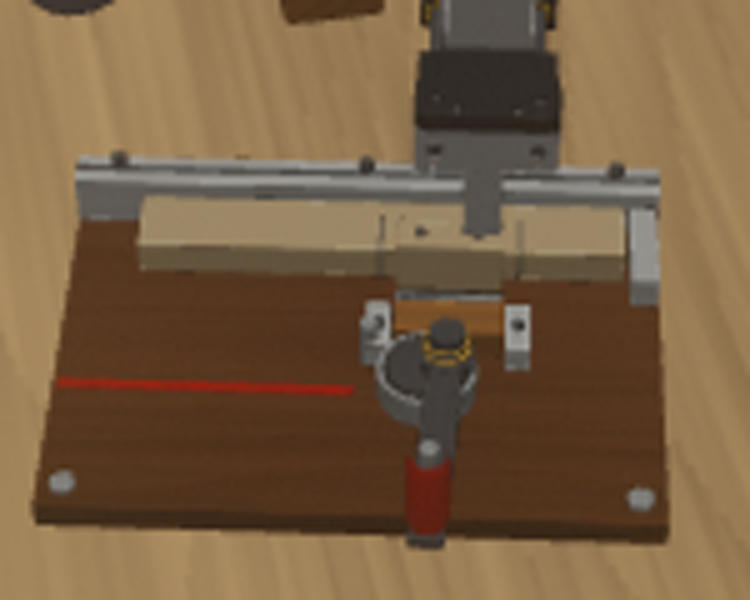

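```bash
python3 - <<'E'
from h import *
i,im=load('wrist5'); U=lambda p:up(p,2,(80,40)); j,b=load('side5'); S=lambda p:up(p,5,(220,140))
k,_=load('wrist0'); k2,_=load('wrist2'); W=lambda p:up(p,2,(110,0)); V=lambda p:up(p,4,(90,130))
psi=np.radians(-13.5); t=np.array([np.cos(psi),np.sin(psi)]); n=np.array([-t[1],t[0]])
m=[atz(i,U((579,205)),40)[:2],atz(i,U((572.5,374)),40)[:2]]; print(m,(m[1]-m[0])@t)
h=np.mean([atz(i,U(p),68)[:2] for p in [(565.5,265.5),(560.5,339.5)]],0); print('hole mid t,n',(h-m[0])@t,(h-m[0])@n)
c=[atz(i,U(p),68)[:2] for p in [(540,231),(591,233),(535,369),(583,370)]]; c=np.array(c); print((c-m[0])@np.stack([t,n]).T)
h2=np.mean([atz(j,S(p),68)[:2] for p in [(421,232),(479,234)]],0); print('side',h2,h)
nut=[(i,U((386,303))),(k,W((438,300))),(k2,V((689,240))),(j,S((448,331)))]
print('nut',tri(nut),[atz(a,p,68)[:2] for a,p in nut])
pin=[(i,U((50,303))),(k,W((368,551))),(k2,V((98,246))),(j,S((430,449)))]
X,r=tri(pin);print('pin',X,r,[atz(a,p,104)[:2] for a,p in pin])
print('red',[atz(i,U(p),18)[:2] for p in [(386,5),(387,178)]])
E
```

```text
[array([579.65688866, 141.0105701 ]), array([657.94271666, 124.33811356])] 80.01489202164807
hole mid t,n 39.603287719579534 -11.833740322788172
[[  9.30999892 -23.10182723]
 [ 10.15527206  -1.98539152]
 [ 68.82535636 -22.28097308]
 [ 69.30983718  -1.35872046]]
side [612.31462898 121.42400739] [615.40340258 120.25859305]
nut (array([596.32501812,  47.38253646,  68.16550942]), [np.float64(1.394095571043238), np.float64(0.7353696339156287), np.float64(0.7526753904550951), np.float64(1.375242663581866)]) [array([597.77240777,  47.2909751 ]), array([597.06381108,  47.56893021]), array([595.61814857,  47.17424286]), array([594.9553845 ,  47.36807675])]
pin [561.62295389 -67.51784646 107.48370369] [np.float64(0.38422048844568113), np.float64(0.7247235036215864), np.float64(0.6711710822541981), np.float64(1.6888541358605569)] [array([562.20752065, -69.69010334]), array([562.47544427, -69.04182524]), array([562.473595  , -69.85615045]), array([560.59903004, -64.54013145])]
red [array([473.64125199,  76.79539422]), array([547.68627888,  58.93552582])]
```

The block stands at rail x ≈ 39.6 mm, square and about 1.5–2 mm short of the rail. Pivot is (596.5,47.3) and knob is (561.6,-67.5), 120.0 mm apart, so the lever is at about 0.24 rad. The knob's target at the high point is about (480,75). Next I grasp the knob.

Request:
carry_out --pt "0.65 -0.44 -0.98 0 0 0 0" --pt "0.65 -0.44 -0.98 0 0 0 0" --pt "0.65 -0.44 -0.98 0 0 0 0" --pt "0.65 -0.44 -0.98 0 0 0 0" --pt "0.65 -0.44 -0.98 0 0 0 0" --pt "0.65 -0.44 -0.98 0 0 0 0" --pt "0.65 0 0 0 0 0 0" --pt "0.65 0 0 0 0 0 0"

```text
t: 13.12
tcp_pos: [562.3, -67.1, 153.5]
ee_rot: [[-0.972, 0.235, 0.0], [0.235, 0.972, 0.0], [-0.0, 0.0, -1.0]]
contact_force: [1.1, 0.2, -0.0]
width: 60.8
```

```bash
python3 - <<'E'
from h import *
print(readout.get_obs()['tcp_pos'])
i,im=snap('wrist','wrist6')
cv2.imwrite('pics/wrist6b.png',im[:,:,::-1])
E
```

```text
[562.30891223 -67.07010829 153.48920589]
```

View pics/wrist6b.png

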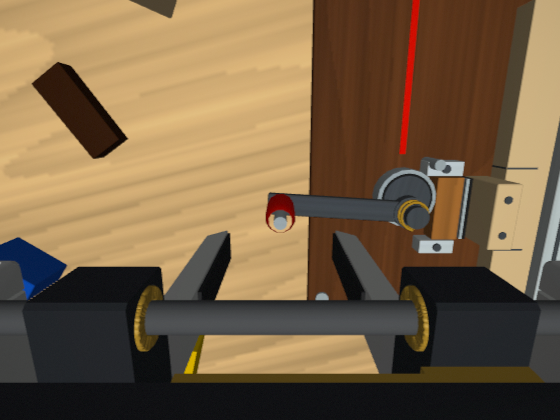

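The knob's pin at (280,223) is centred between the fingers. I'll descend and close.

Request:
carry_out --pt "0.65 -0.03 -0.01 -0.8 0 0 0" --pt "0.65 0 0 -1 0 0 0" --pt "0.65 0 0 -1 0 0 0" --pt "0.65 0 0 -1 0 0 0" --pt "0.65 0 0 -0.7 0 0 0" --pt "0.65 0 0 -0.25 0 0 0" --pt "0.65 0 0 0 0 0 0" --pt "0 0 0 0 0 0 0" --pt "0 0 0 0 0 0 0" --pt "0 0 0 0 0 0 0" --pt "0 0 0 0 0 0 0" --pt "0 0 0 0 0 0 0" --pt "0 0 0 0 0 0 0" --pt "0 0 0 0 0 0 0" --squeeze 35

```text
t: 14.92
tcp_pos: [561.6, -67.7, 58.6]
ee_rot: [[-0.972, 0.235, 0.0], [0.235, 0.972, -0.0], [-0.0, -0.0, -1.0]]
contact_force: [-1.6, -3.8, 2.4]
width: 23.5
```

```bash
python3 - <<'E'
from h import *
P=np.array([596.5,47.3]); s=np.array([561.6,-67.7]); a0=np.arctan2(*(s-P)[::-1]); R=np.linalg.norm(s-P); print(np.degrees(a0),R)
a=np.linspace(a0,np.radians(-193.5),21); p=P+120*np.c_[np.cos(a),np.sin(a)]; print(p[[0,10,20]])
d=np.diff(p,axis=0)/20; print(np.round(d,2).tolist())
E
```

```text
-106.88190330917367 120.17907471768952
[[561.65200329 -67.52864244]
 [492.37756495 -12.35331944]
 [479.81560955  75.31344366]]
[[-0.43, 0.15], [-0.42, 0.18], [-0.4, 0.21], [-0.38, 0.24], [-0.37, 0.27], [-0.34, 0.3], [-0.32, 0.32], [-0.3, 0.34], [-0.27, 0.37], [-0.24, 0.38], [-0.21, 0.4], [-0.18, 0.42], [-0.15, 0.43], [-0.11, 0.44], [-0.08, 0.45], [-0.05, 0.45], [-0.01, 0.45], [0.02, 0.45], [0.06, 0.45], [0.09, 0.44]]
```

First half of the arc, then a check.

Request:
carry_out --pt "0 -0.43 0.15 0 0 0 0" --pt "0 -0.42 0.18 0 0 0 0" --pt "0 -0.4 0.21 0 0 0 0" --pt "0 -0.38 0.24 0 0 0 0" --pt "0 -0.37 0.27 0 0 0 0" --pt "0 -0.34 0.3 0 0 0 0" --pt "0 -0.32 0.32 0 0 0 0" --pt "0 -0.3 0.34 0 0 0 0" --pt "0 -0.27 0.37 0 0 0 0" --pt "0 -0.24 0.38 0 0 0 0"

```text
t: 16.18
tcp_pos: [492.2, -11.5, 58.6]
ee_rot: [[-0.972, 0.235, 0.001], [0.235, 0.972, 0.0], [-0.001, 0.0, -1.0]]
contact_force: [5.7, -1.3, 0.0]
width: 23.5
```

Request:
carry_out --pt "0 -0.21 0.4 0 0 0 0" --pt "0 -0.18 0.42 0 0 0 0" --pt "0 -0.15 0.43 0 0 0 0" --pt "0 -0.11 0.44 0 0 0 0" --pt "0 -0.08 0.45 0 0 0 0" --pt "0 -0.05 0.45 0 0 0 0" --pt "0 -0.01 0.45 0 0 0 0" --pt "0 0.02 0.45 0 0 0 0" --pt "0 0.06 0.45 0 0 0 0" --pt "0 0.09 0.4 0 0 0 0" --pt "0 0 0 0 0 0 0" --pt "0 0 0 0 0 0 0"

```text
t: 17.68
tcp_pos: [480.3, 74.7, 58.5]
ee_rot: [[-0.972, 0.235, 0.002], [0.235, 0.972, -0.0], [-0.002, -0.0, -1.0]]
contact_force: [8.0, -4.9, -1.3]
width: 23.4
```

```bash
python3 - <<'E'
from h import *
o=readout.get_obs(); print(o['tcp_pos'],o['contact_force'])
P=np.array([596.5,47.3]); d=o['tcp_pos'][:2]-P; print(np.hypot(*d), np.degrees(np.arctan2(d[1],d[0]))-360)
i,im=snap('wrist','wrist7'); j,b=snap('side','side7'); s,c=snap('scene','scene7')
cv2.imwrite('pics/wrist7b.png',cv2.resize(im[0:300,160:560],None,fx=2,fy=2,interpolation=cv2.INTER_CUBIC)[:,:,::-1])
cv2.imwrite('pics/side7b.png',cv2.resize(b[140:260,220:370],None,fx=5,fy=5,interpolation=cv2.INTER_CUBIC)[:,:,::-1])
cv2.imwrite('pics/scene7b.png',cv2.resize(c[150:290,220:380],None,fx=4,fy=4,interpolation=cv2.INTER_CUBIC)[:,:,::-1])
E
```

```text
[480.26429012  74.70581786  58.53903473] [ 7.97301497 -4.9193689  -1.33531671]
119.42285838325198 -193.2667846066124
```

View pics/wrist7b.png

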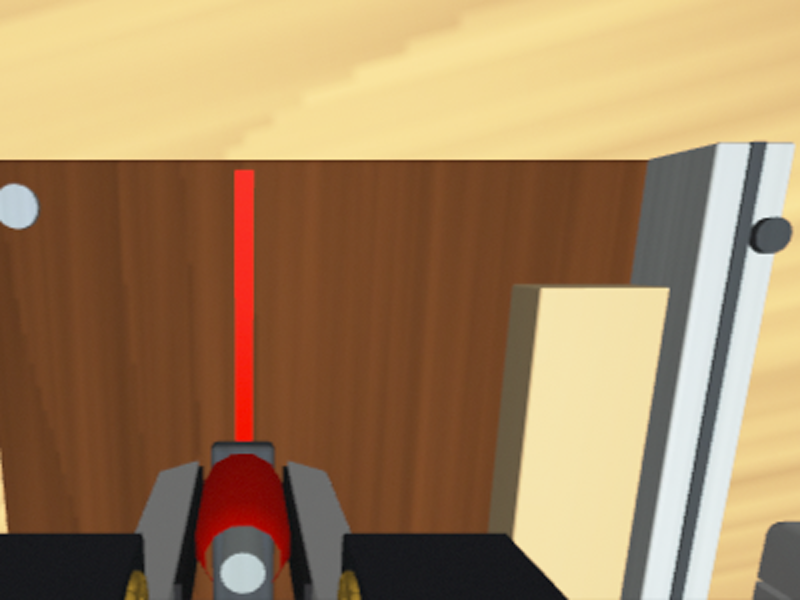

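View pics/side7b.png

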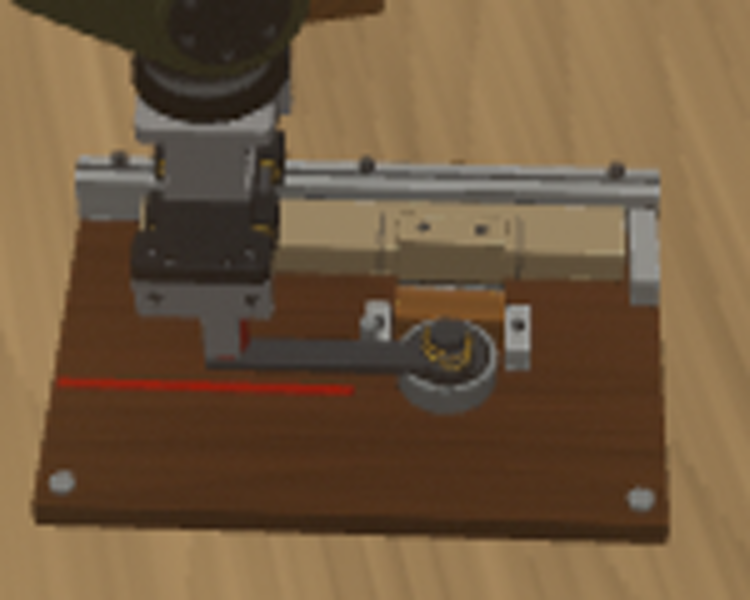

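View pics/scene7b.png

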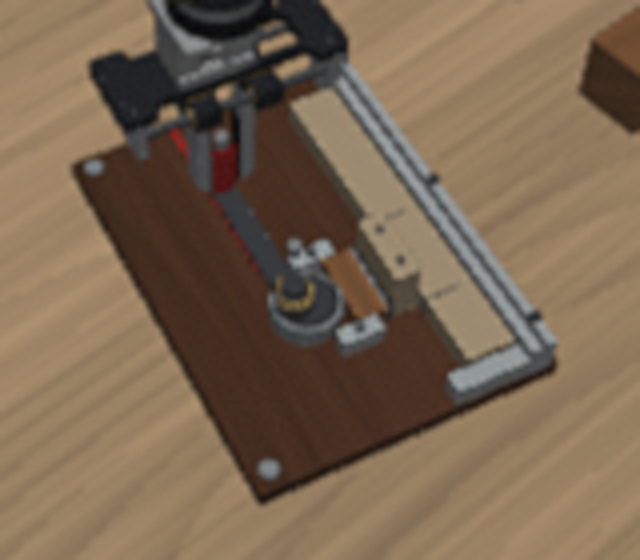

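Request:
carry_out --pt "0 0.03 0.02 0 0 0 0" --pt "0 0 0 0 0 0 0" --pt "0 0 0 0 0 0 0" --pt "0 0 0 0 0 0 0"

```text
t: 18.32
tcp_pos: [480.4, 75.0, 58.5]
ee_rot: [[-0.972, 0.235, 0.0], [0.235, 0.972, -0.0], [-0.0, -0.0, -1.0]]
contact_force: [2.9, -4.8, 2.1]
width: 23.5
```

```bash
python3 - <<'E'
from h import *
o=readout.get_obs(); P=np.array([596.5,47.3]); d=o['tcp_pos'][:2]-P; print(np.hypot(*d), np.degrees(np.arctan2(d[1],d[0]))-360,o['contact_force'])
j,b=load('side7'); S=lambda p:up(p,5,(220,140))
psi=np.radians(-13.5); t=np.array([np.cos(psi),np.sin(psi)]); n=np.array([-t[1],t[0]])
h=np.mean([atz(j,S(p),68)[:2] for p in [(424,227),(481,230)]],0); h0=np.array([612.31,121.42])
m=np.mean([atz(j,S(p),40)[:2] for p in [(380,240),(519,247)]],0)
print('shift t,n',(h-h0)@t,(h-h0)@n,'rel marks t',(h-m)@t)
j8,b8=snap('side','side8')
cv2.imwrite('pics/side8b.png',cv2.resize(b8[170:215,285:335],None,fx=12,fy=12,interpolation=cv2.INTER_CUBIC)[:,:,::-1])
E
```

```text
119.39690133322128 -193.4120142831283 [ 2.93831069 -4.79431263  2.07695883]
shift t,n 1.3281557266482376 3.6765010050677023 rel marks t 1.574795015882348
```

View pics/side8b.png

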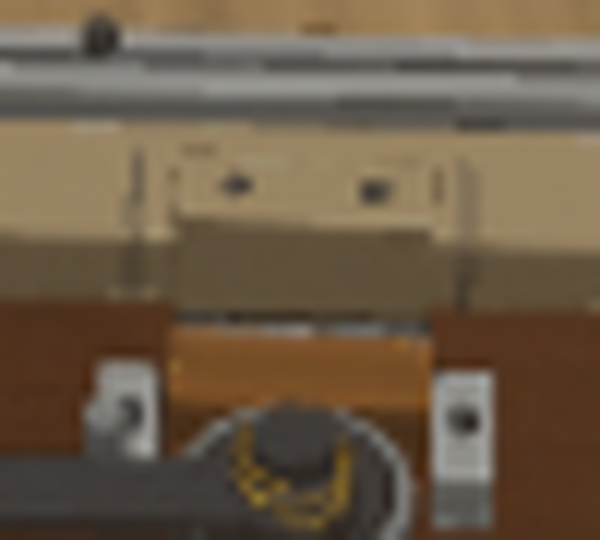

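```bash
python3 - <<'E'
from h import *
s,c=load('scene7')
cv2.imwrite('pics/scene8b.png',cv2.resize(c[195:240,285:345],None,fx=12,fy=12,interpolation=cv2.INTER_CUBIC)[:,:,::-1])
E
```

```text
(no output)
```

View pics/scene8b.png

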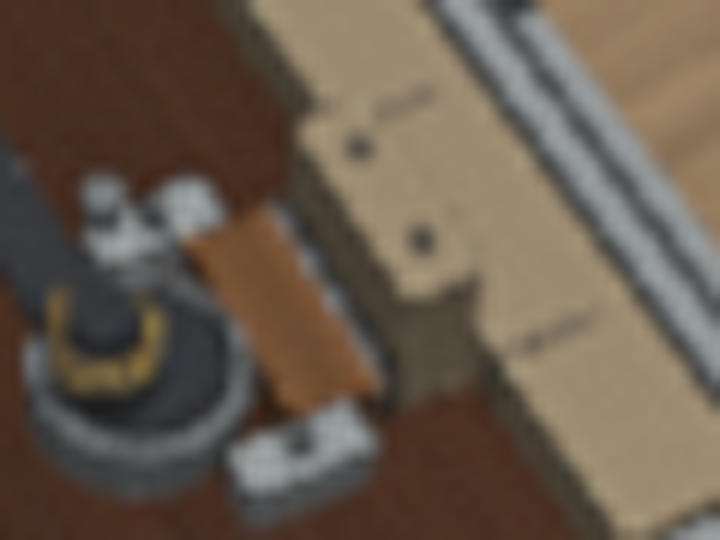

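The lever lies over the red line. The block sits between the marks with the pad against it, pressed to the rail. I'm handing in while gripping the knob.

```bash
python3 -c "
from workcell import finish_job
print(finish_job())"
```

```text
the job is handed in; nothing more can be done
None
```

I stood the smaller ash block upright in the slot between the pencil marks and let go of it. I then swung the cam lever by its red knob to the high point and handed the job in at about 18.4 s, still gripping the knob with 35 N.

**Lever:** it points to -193.4° from the pivot, and the red line is at -193.5°. In the wrist view the lever bar covers the line. The hold takes about 5 N sideways at the knob.

**Block:** the pictures show it square, between the marks, with the pad against it and no visible gap at the rail.

**Checks that disagreed:**
- **Position along the rail:** the wrist camera put the block 0.4 mm from midway between the marks before clamping. The side camera puts it about 1.6 mm from midway now, and its zone there is within its roughly 2 mm calibration.
- **Movement when clamped:** the side view gives 3.7 mm towards the rail, but the gap I had measured was about 2 mm. I put this down to low picture resolution.

I had no direct measure of the clamping force on the block. I did not touch the other things on the bench. I took no final picture check of them beyond the jig area.

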